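# Uncouple a filter cartridge from the air manifold and park it

## Robot

A 7-joint arm with a two-finger parallel gripper is mounted at the origin on a cart in front of the work surface, level with it; the furniture and walls round the work are solid. World frame = base frame: x ahead of the robot, y to its left, z up, the work surface at z = 0. Lengths are in m, angles in rad, forces in N, time in s.
With the tool pointing down it reaches from about 0.4 to 0.85 m from the base axis. Payload 10.4 kg.
Tool frame: the origin (TCP) lies at the very end of the fingers, on their centre line; the grasp point (between the pads) lies 19 mm behind it (manip.tcp_to_grasp is the distance from the TCP to the grasp point, in m); x points along the fingers, y is the direction in which the jaws open and shut, and the axes are right-handed (so a half turn about x gives the same grasp; the last joint's range is limited). The gripper opens to 85 mm and grips with 20 to 120 N. Pads are 22 mm wide; open, the fingers measure 114 mm over their backs; the gripper's body (76 mm by 85 mm) begins 54 mm behind the grasp point. The pads swing forward as they close: fully open they stand 13 mm farther back than shut.
Start: joints at [-1.21, 0.332, -0.065, 1.46, 0.022, 1.35, -0.088], TCP at [0.234, 0.58, 0.231] pointing down, gripper open.
Joint ranges: [-2.6, 2.6], [-0.5, 2.12], [-1.47, 1.34], [0.16, 2.42], [-1.27, 4.41], [0.06, 2.06], [-2.6, 2.6]. Speed limits (rad/s): [2.22, 2.22, 2.79, 2.79, 3.14, 3.14, 3.14].

## Interface

Orientations are given as a unit quaternion [x, y, z, w].
In Python, from workcell import manip, cams, hand_in gives the robot as it stands.
- The arm moves only by the shell command python3 -m handwheel 'ROWS' [FORCE]. ROWS is text: rows parted by semicolons, each of 7 numbers parted by spaces: the shift along the tool's x, y, z in mm, then the turn, a rotation vector about the tool's x, y, z in rad, then the finger opening in mm, from 0 to 85.4. A call has 1 to 8 rows; each row shifts and turns the commanded pose from where the row before left it, along the tool's axes as they then stand; what a row does not reach is not made up. A row lasts 1/10 s, in which the tool goes at most 50 mm and 8.59 degrees, less where a joint would pass 70% of its speed; a pose out of reach is approached as far as the arm can. A call with a gripper value outside its range is refused whole. The fingers move at their own pace and stop on an object; FORCE is the grip in N (left out, the last holds). Time passes only in rows, so rows that do not move let the fingers close. It gives the time, the measured TCP pose, the force and the opening at its end, in the units of the state.
- manip.get_obs(): the state, without advancing time (a new reading comes with each control period).
- cams.camera(name): name is "side" or "top"; returns a dict with "color" (480x640x3 uint8, blue, green, red), "depth" (480x640 float32, m along the optical axis (not along the pixel's ray), 0 where there is no reading), "camera_matrix" (3x3 intrinsics, pixels), "distortion" ([k1, k2, p1, p2, k3] as OpenCV has them; the pictures are not rectified), "origin" and "attitude" of the camera in the world. Camera axes: x right, y down, z forward; pixel columns grow to the right and rows downward; lengths in m; the calibration is good to about 2 mm. A picture is of the moment at which its call begins.
- hand_in(): hands the job in, once; it reports no verdict.
Trained networks look in the newest picture that a camera, given by its name, has taken for a name from the list of things; names that differ only in an ending like _2 or _b are one class to them, and where a whole thing is asked for, a point or a joint stands for the part that bears it (a point fixed in the world has none). Each returns a list of dicts, best first, with "conf" (0 to 1); they miss things now and then, are a little off and sometimes report something else, mostly with a low value. They report only what shows in the picture. A call takes as long as a camera call. They do not tell look-alikes from the thing itself.
- cams.recognise(camera, thing): "box" ([left, top, width, height] in pixels, round what is visible of it).
- cams.outline_of(camera, thing): "region" (480x640 bool, what is visible of it) and "box" ([left, top, width, height] in pixels, round what is visible of it).
The state is a dict: "clock": time; "joint_pos": joint angles; "joint_velocities": joint speeds; "tau": joint torques, N m; "position": TCP position; "ee_rot": TCP orientation; "ft_force": force on the tool from outside, world axes, zero at the start; "torque": the same for the moment, N m; "grip_width": opening from 0.0 (shut) to 1.0 (fully open).
Only numpy, scipy, OpenCV 4.12 (cv2) and the standard library are available. Lean on these libraries where they do the work, as an engineer would, in place of code of your own. Each camera call takes 0.05 s, during which the arm holds its last target.

## Task

Take the red-banded filter cartridge off the air manifold and park it on the stand's empty post, upright and fully down. The coupling has a sprung sleeve: with the fingers on either side of the cartridge, press its blue flange down to the stop with the fingertips, close on the cartridge while the flange is held down, and draw it straight up out of the socket, so that the sleeve snaps forward again; never wrench at a locked cartridge, press or set down hard, and leave the green-banded spare and the brown bottle alone.

Things in the scene. Friction and masses are not known exactly. Their poses are not given: they have to be found in the camera images.
- manifold: Aluminium air manifold fixed on the bench: bar 190 mm long (its y), 56 mm wide (x), 34 mm high; origin at the centre of its underside, z up. Its quick coupling stands on this axis. Round the barrel is the sleeve, with a rubber-faced blue ring flange, diameter 64 mm (hole 40 mm), clamped on by hand: its top rests 76 to 90 mm above the underside and must be felt. Side fittings stay below 60 mm.
- sleeve (a joint): Travel of the sprung sleeve, m: 0 = forward (up, locked), 0.010 = pressed to its stop. The spring takes 4 N at first, 8 N at the stop, then the rubber face gives 1.5 mm from 10 to 21 N; over 22 N is damage. Nipple free beyond 0.0075. The sleeve rises with the lifting fingers, so pull from right at the stop; after 2 mm of lift the nipple cannot relock, and once it is out the sleeve snaps forward.
- socket_mouth (a point): Centre of the socket's mouth, 80 mm above the manifold's underside, z up. The steel barrel here is 26 mm in outer and 18 mm in inner diameter, its bore 31 mm deep; pawls in it hold the nipple's groove.
- cartridge_mid (a point): Red-banded filter cartridge, loose, 0.12 kg: upright white capsule 36 mm in diameter, 44 mm high, 12 mm stub on top; this point is the capsule's centre, 22 mm above its flat shoulder; z up. Under the shoulder a brass nipple, diameter 16 mm, 28 mm long. Coupled, the shoulder lies on the socket's mouth, so fingertips on the pressed flange are 0 to 16 mm below it and hold the capsule's lower part.
- stand: Grey parking stand fixed on the bench, plate 76 mm (x) by 150 mm (y), 12 mm thick, with two upright white posts, 27 mm outer and 19 mm inner diameter, tops 55 mm above the bench, at y = +36 mm (empty) and -36 mm (spare); bores 32 mm deep. Origin at the centre of the underside.
- free_post (a point): Centre of the mouth of the empty post, 55 mm above the bench. Parked, the cartridge's shoulder lies on it and the capsule's centre is 22 mm above it.
- spare_mid (a point): The green-banded spare cartridge, same shape, standing on the stand's other post; this point is the centre of its capsule.
- bottle: Brown reagent bottle with a black cap, 45 mm in diameter, 82 mm high, standing on the bench behind the work; origin at the centre of its underside.
Things that resemble listed ones, but are neither listed nor needed, are in the scene too. Leave any pink look-alike of the part that bears cartridge_mid alone. Leave any turquoise look-alike of the stand alone.

How it is judged:
On the way, in this order (a step that is already met when the one before it is completed fails the run):
1. the sleeve is pressed back past the release point while the cartridge is still seated (value of joint sleeve above 0.0065 m and z of cartridge_mid in the frame of manifold below 0.106 m), for 0.1 s.
2. the nipple is drawn up clear of the socket and the sleeve has snapped forward (z of cartridge_mid in the frame of socket_mouth above 0.052 m and value of joint sleeve below 0.001 m), for 0.1 s.
At the end, for the whole second after the job is handed in: the red-banded cartridge stands at rest on the empty post, its capsule's centre within 4 mm of the post's axis, its shoulder down on the post within 2.5 mm, tilted less than 0.08 rad; the coupling's sleeve is forward within 1 mm (horizontal distance between cartridge_mid and free_post below 0.004 m and z of cartridge_mid in the frame of free_post between 0.0195 and 0.0245 m and angle between cartridge_mid's own z axis and vertical below 0.08 rad and linear speed of cartridge below 0.02 m/s and value of joint sleeve below 0.001 m); the robot touches nothing.
It fails at once if the coupling or manifold is loaded with more than 22 N by the robot (contact force between manifold and the fingers above 22 N or contact force between manifold and the arm above 22 N).
It fails at once if the cartridge is wrenched, forced against the coupling with more than 25 N (contact force between cartridge and manifold above 25 N).
It fails at once if the cartridge is set down hard, more than 25 N on the stand (contact force between cartridge and stand above 25 N).
It fails at once if the spare cartridge is moved by more than 10 mm (distance of spare_mid from where it was at the start of the episode above 0.01 m).
It fails at once if the bottle is moved by more than 10 mm (distance of bottle from where it was at the start of the episode above 0.01 m).
It also fails if it takes over 51 s, if anything falls off the work surface, if the arm or the gripper's body presses on something with over 40 N, if the wrist force passes 120 N, or if a joint passes its speed limit or range.

## Working session

There is one attempt and no reset: what is moved stays moved. The work goes in short steps, Python scripts to look and compute and a shell command to move; the robot and the scene stay as the last step left them, time stands still between calls to the robot, and variables do not carry over. Pictures are saved under pics/ and viewed, and the job is handed in when it is done.

```bash
mkdir -p pics; ls; python3 - <<'E'
from workcell import manip, cams
import cv2,numpy as np
print(manip.get_obs())
for n in("top","side"):
    c=cams.camera(n); cv2.imwrite(f"pics/{n}0.png",c["color"])
    np.savez(f"{n}0.npz",**{k:np.array(v) for k,v in c.items()})
    print(n,c["camera_matrix"],c["distortion"],c["origin"],c["attitude"])
    for t in["manifold","sleeve","cartridge_mid","stand","spare_mid","bottle"]:
        print(t,[(r["box"],round(r["conf"],2)) for r in cams.recognise(n,t)])
E
```

```text
pics
{'clock': 0.0, 'joint_pos': array([-1.20961081,  0.33286294, -0.06465446,  1.46096069,  0.02157746,
        1.34992668, -0.08852761]), 'joint_velocities': array([-0.00093574, -0.00112115, -0.0003553 ,  0.00012047, -0.00085023,
        0.00245957, -0.00019097]), 'tau': array([-8.91305499e-04, -6.25447154e+01,  4.84644959e-02, -3.91619432e+01,
        1.61033770e-02,  9.71461268e-03, -4.83292740e-05]), 'position': array([0.23389819, 0.57915901, 0.23051215]), 'ee_rot': array([ 0.13436457,  0.69420071, -0.13538792,  0.6940473 ]), 'ft_force': array([ 0.39450853, -0.5589189 , -0.15382579]), 'torque': array([-0.00253777, -0.02812479, -0.02265348]), 'grip_width': 0.9985700739512172}
top [[484.25619557   0.         320.83881158]
 [  0.         484.25619557 246.5021803 ]
 [  0.           0.           1.        ]] [0.01083288 0.         0.         0.         0.        ] [0.3647465  0.12964978 1.42016828] [-0.70111351  0.71024724 -0.0385206   0.05004868]
manifold [([402.9, 254.5, 78.0, 31.1], 0.8)]
sleeve [([429.5, 253.8, 23.3, 22.6], 0.73)]
cartridge_mid [([438.3, 255.3, 14.1, 19.3], 0.76)]
stand [([174.2, 178.7, 48.6, 47.7], 0.88), ([299.7, 242.4, 60.0, 49.8], 0.59)]
spare_mid [([335.8, 248.8, 9.5, 13.4], 0.42)]
bottle [([342.4, 205.9, 13.9, 16.8], 0.62)]
side [[566.2020882    0.         318.91650011]
 [  0.         566.2020882  236.73950741]
 [  0.           0.           1.        ]] [-0.06147693  0.          0.          0.          0.        ] [0.18165669 1.27531    0.58272504] [-0.11817633  0.82142025 -0.55118317  0.08660391]
manifold [([350.1, 196.8, 35.2, 43.0], 0.91)]
sleeve [([359.3, 200.6, 20.8, 13.5], 0.63)]
cartridge_mid [([402.5, 202.6, 13.4, 17.7], 0.73), ([365.7, 184.5, 11.3, 18.4], 0.49)]
stand [([311.9, 252.4, 51.4, 36.7], 0.98), ([155.0, 318.9, 56.5, 61.8], 0.93)]
spare_mid [([328.0, 228.9, 12.9, 20.3], 0.52)]
bottle [([273.9, 228.3, 23.7, 33.8], 0.62)]
```

View pics/top0.png

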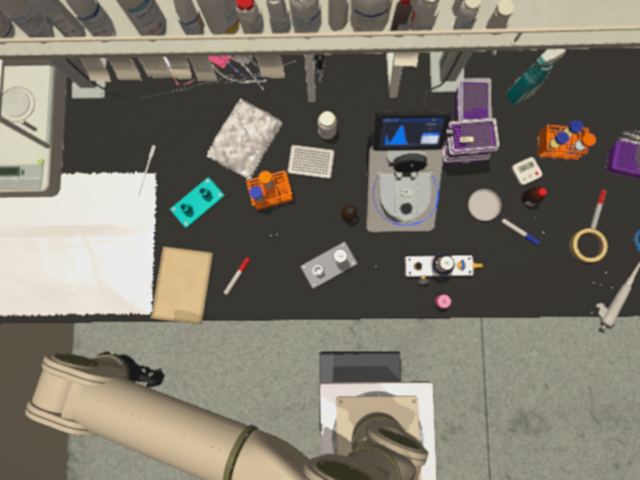

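View pics/side0.png

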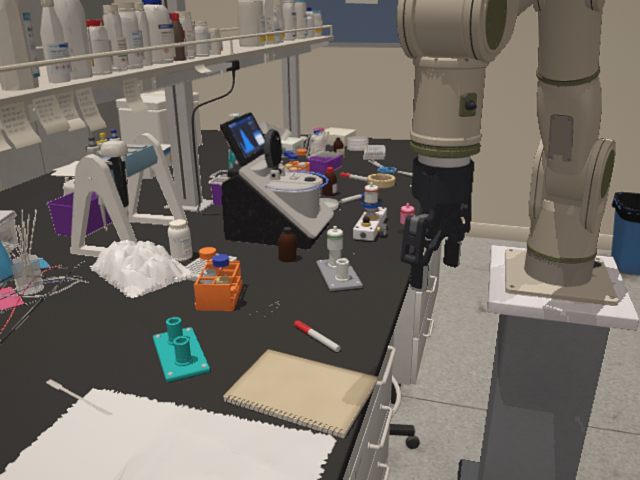

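```bash
python3 - <<'E'
import cv2
a=cv2.imread('pics/top0.png')[170:320,280:500]; b=cv2.imread('pics/side0.png')[170:320,250:470]
cv2.imwrite('pics/crop0.png',cv2.vconcat([cv2.resize(a,None,fx=3.0,fy=2.0*1,interpolation=2),cv2.resize(b,None,fx=3,fy=2,interpolation=2)]) )
cv2.imwrite('pics/ca.png',cv2.resize(a,None,fx=3.6,fy=3.6,interpolation=2))
cv2.imwrite('pics/cb.png',cv2.resize(b,None,fx=3.6,fy=3.6,interpolation=2))
E
```

```text
(no output)
```

View pics/ca.png

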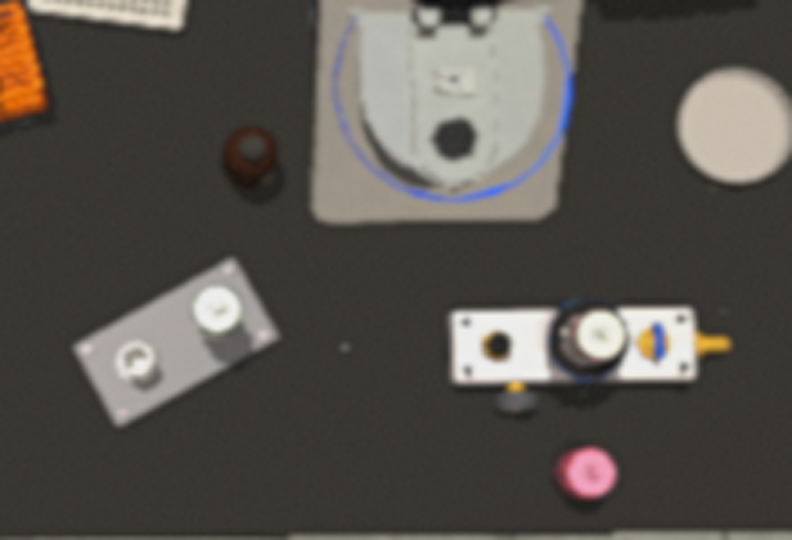

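View pics/cb.png

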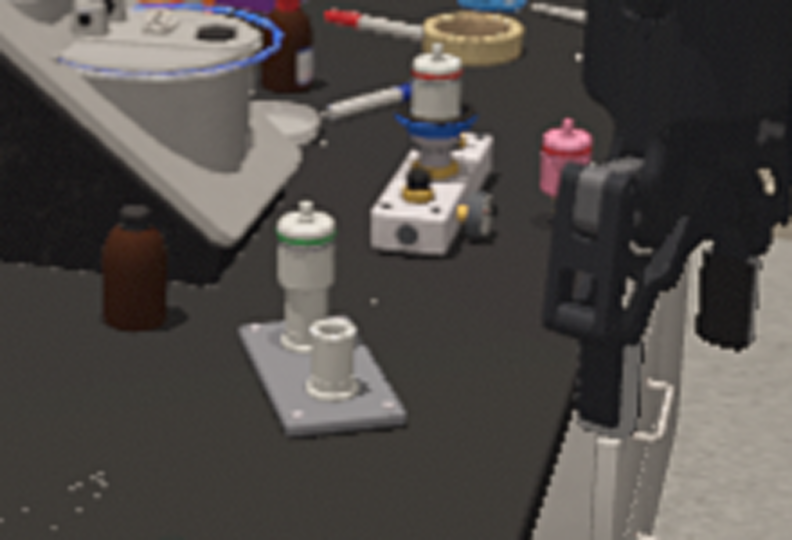

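```bash
cat > h.py <<'E'
import numpy as np,cv2
from scipy.spatial.transform import Rotation as Ro
def load(f):
    d=np.load(f); return {k:d[k] for k in d.files}
def ray(c,uv):
    uv=np.atleast_2d(np.asarray(uv,float))
    p=cv2.undistortPoints(uv.reshape(-1,1,2),c["camera_matrix"],c["distortion"]).reshape(-1,2)
    return np.c_[p,np.ones(len(p))]@Ro.from_quat(c["attitude"]).as_matrix().T
def plane(c,uv,z):
    r=ray(c,uv);o=c["origin"]; return o+r*((z-o[2])/r[:,2])[:,None]
def proj(c,P):
    R=Ro.from_quat(c["attitude"]).as_matrix()
    q=(np.atleast_2d(P)-c["origin"])@R
    return cv2.projectPoints(q,np.zeros(3),np.zeros(3),c["camera_matrix"],c["distortion"])[0].reshape(-1,2)
def cloud(c):
    v,u=np.mgrid[0:480,0:640]; uv=np.c_[u.ravel(),v.ravel()].astype(float)
    P=c["origin"]+ray(c,uv)*c["depth"].ravel()[:,None]
    P[c["depth"].ravel()==0]=np.nan
    return P.reshape(480,640,3)
E
python3 - <<'E'
from h import *
for n in("top","side"):
    c=load(n+"0.npz");P=cloud(c);col=c["color"].astype(int)
    print(n, "bench z",[np.round(P[v,u],4) for v,u in ([(280,380),(240,390),(300,480)] if n=="top" else [(280,330),(300,290)])])
    x,y,z=np.moveaxis(P,2,0)
    ws=(x>0.3)&(x<0.7)
    def blob(nm,m):
        m=m.astype(np.uint8); k,l,s,ce=cv2.connectedComponentsWithStats(m)
        for i in range(1,k):
            if s[i,4]>12:
                q=P[l==i]; print(nm,s[i],ce[i].round(1),"med",np.round(np.nanmedian(q,0),4),"min",np.round(np.nanmin(q,0),4),"max",np.round(np.nanmax(q,0),4))
    a=ws&(y<0.4)&(y>-0.5)
    if n=="top":
        blob("bar",a&(abs(z-.034)<.008)&(col.min(2)>120))
        blob("plate",a&(abs(z-.012)<.006)&(col.min(2)>80)&(col.max(2)<190))
        blob("posttop",a&(abs(z-.055)<.008)&(col.min(2)>130))
    blob("h>.06",a&(z>.06)&(z<.15)&(x<.52))
    b,g,r=col[...,0],col[...,1],col[...,2]
    blob("red",a&(r-g>50)&(r-b>40)&(z>.06)); blob("green",a&(g-r>30)&(g-b>15)&(z>.05)); blob("blue",a&(b-r>50)&(z>.05))
E
```

```text
top bench z [array([ 0.4429, -0.0204, -0.0038]), array([ 0.56  , -0.0524,  0.0025]), array([ 0.3812, -0.307 ,  0.0011])]
bar [405 256  32  20 479] [418.9 265.8] med [ 0.4792 -0.1307  0.0344] min [ 0.4531 -0.1756  0.0264] max [ 0.5088 -0.0894  0.0413]
bar [450 256  24  20 311] [462.4 265.6] med [ 0.4773 -0.2549  0.0342] min [ 0.4527 -0.2815  0.0264] max [ 0.5073 -0.216   0.0419]
plate [468 191  33  30 161] [487.6 205.6] med [ 0.6574 -0.3567  0.0144] min [ 0.613  -0.3772  0.0063] max [ 0.6998 -0.2815  0.018 ]
plate [503 219  18  11  19] [511.7 223.8] med [ 0.6001 -0.4065  0.0112] min [ 0.5862 -0.4316  0.0061] max [ 0.6161 -0.383   0.0165]
plate [502 221  15  11  25] [509.  225.9] med [ 0.5949 -0.3988  0.011 ] min [ 0.5802 -0.419   0.0062] max [ 0.6101 -0.3795  0.0158]
plate [521 230   7   7  20] [524.  233.8] med [ 0.571  -0.4411  0.0118] min [ 0.5652 -0.4519  0.0062] max [ 0.5823 -0.4318  0.0165]
plate [300 242  58  46 997] [327.4 265.5] med [0.4871 0.1342 0.0123] min [0.4242 0.0465 0.006 ] max [0.5544 0.2131 0.018 ]
posttop [368 221  65  10 362] [398.6 226.4] med [ 0.5911 -0.0633  0.
[... 2134 characters left out ...]
748  0.0712] min [ 0.3619 -0.1985  0.0603] max [ 0.3952 -0.1637  0.0852]
red [216 284  15   2  24] [222.6 284.4] med [0.6732 0.3499 0.0613] min [0.6586 0.3445 0.0601] max [0.6859 0.357  0.0642]
green [327 235  15   3  16] [333.9 236.6] med [0.5031 0.1142 0.0917] min [0.4895 0.1022 0.09  ] max [0.521  0.1203 0.0948]
blue [315 173  14  15  40] [322.4 179.6] med [ 0.6013 -0.1262  0.1604] min [ 0.5774 -0.4575  0.0534] max [ 0.6949 -0.0243  0.1635]
blue [360 202  22   6  62] [370.2 205.1] med [ 0.4773 -0.1636  0.079 ] min [ 0.4516 -0.2461  0.0518] max [ 0.506  -0.1523  0.085 ]
blue [213 254  15  13 167] [220.2 260. ] med [0.68   0.339  0.1112] min [0.6659 0.3135 0.0983] max [0.6994 0.3494 0.1144]
```

```bash
cat > fit.py <<'E'
from h import *
from scipy.optimize import minimize
from scipy.ndimage import map_coordinates
def rectfit(c,x0,L,W,z,excl=None):
    g=cv2.GaussianBlur(cv2.cvtColor(c["color"],cv2.COLOR_BGR2GRAY).astype(float),(0,0),.6)
    def pts(p,off):
        l,w=L/2+off,W/2+off
        t=np.linspace(-.96,.96,60)
        q=np.r_[np.c_[t*W/2,0*t+l],np.c_[t*W/2,0*t-l],np.c_[0*t+w,t*L/2],np.c_[0*t-w,t*L/2]]
        co,s=np.cos(p[2]),np.sin(p[2])
        return np.c_[q@np.array([[co,s],[-s,co]])+p[:2],np.full(len(q),z)]
    def val(p,off):
        uv=proj(c,pts(p,off)); return map_coordinates(g,[uv[:,1],uv[:,0]],order=1)
    def cost(p):
        d=val(p,-.002)-val(p,.002)
        return -np.clip(d,-10,60).mean()
    best=None
    for dx in(-.004,0,.004):
      for dy in (-.004,0,.004):
       for da in(-.03,.0,.03):
        r=minimize(cost,np.array(x0)+[dx,dy,da],method="Nelder-Mead",options=dict(initial_simplex=np.array(x0)+[dx,dy,da]+np.array([[0,0,0],[.003,0,0],[0,.003,0],[0,0,.03]]),xatol=1e-5,fatol=1e-4))
        if best is None or r.fun<best.fun: best=r
    return best.x,best.fun
E
python3 - <<'E'
from fit import *
for n in("top","side"):
    c=load(n+"0.npz")
    m,f=rectfit(c,[.481,-.1855,0.],.190,.056,.034); print(n,"manifold",m.round(4),f)
    s,f=rectfit(c,[.488,.132,-1.08+.0],.150,.076,.012); print("stand",s.round(4),f)
    s,f=rectfit(c,[.488,.132,2.06],.150,.076,.012); print("stand",s.round(4),f)
    R=lambda a:np.array([[np.cos(a),-np.sin(a)],[np.sin(a),np.cos(a)]])
    img=c["color"].copy()
    print("posts",s[:2]+R(s[2])@[0,.036],s[:2]+R(s[2])@[0,-.036])
    im=cv2.resize(img,None,fx=4,fy=4,interpolation=cv2.INTER_CUBIC)
    def circ(x,y,z,r,cl):
        t=np.linspace(0,2*np.pi,60); uv=proj(c,np.c_[x+r*np.cos(t),y+r*np.sin(t),0*t+z])
        cv2.polylines(im,[np.round(uv*4+1.5).astype(int)],1,cl,1)
    circ(m[0],m[1],.124,.018,(0,255,0));circ(m[0],m[1],.08,.032,(0,255,255));circ(m[0],m[1],.136,.006,(255,0,255))
    for k in(1,-1):
        x,y=s[:2]+R(s[2])@[0,.036*k]
        circ(x,y,.055,.0135,(0,0,255))
        circ(x,y,.055,.0095,(0,0,255)); circ(x,y,.099,.018,(0,255,0))
    for p,L,W,z in((m,.19,.056,.034),(s,.15,.076,.012)):
        q=np.array([[W/2,L/2],[-W/2,L/2],[-W/2,-L/2],[W/2,-L/2]])@R(p[2]).T+p[:2]
        cv2.polylines(im,[np.round(proj(c,np.c_[q,np.full(4,z)])*4+1.5).astype(int)],1,(0,200,255),1)
    cr=im[960:1160,1180:1960] if n=="top" else im[700:1180,1200:1640]
    cv2.imwrite(f"pics/{n}_ov.png",cr)
E
```

```text
top manifold [ 0.4797 -0.1856 -0.0015] -54.01871830401657
stand [ 0.464   0.123  -2.1971] -10.23217315335409
stand [0.4893 0.1301 0.4958] -50.43353943106156
posts [0.47215849 0.16180999] [0.50641219 0.09848002]
side manifold [ 0.4807 -0.1793  0.0029] -30.17828316530443
stand [ 0.4891  0.1318 -2.6463] -39.156956584928395
stand [0.4891 0.1318 0.4953] -39.15695383628521
posts [0.47198123 0.16343847] [0.50620102 0.10009018]
```

View pics/top_ov.png

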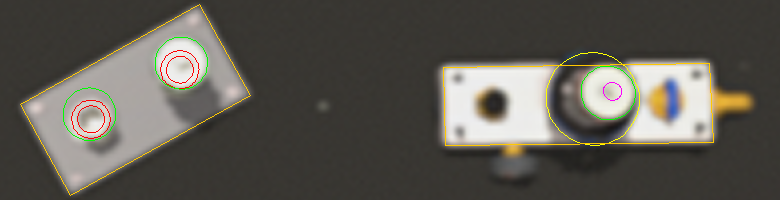

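View pics/side_ov.png

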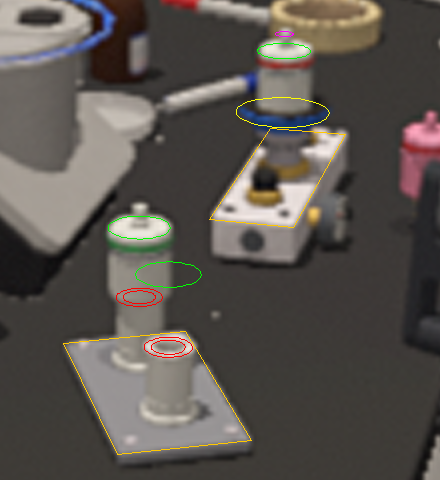

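```bash
cat > st.py <<'E'
from h import *
from workcell import manip
def state():
    o=manip.get_obs();R=Ro.from_quat(o["ee_rot"]).as_matrix();return o,R
def show(target=None,yaw=None):
    o,R=state()
    print("t",round(o["clock"],2),"p",(o["position"]*1e3).round(1),"F",o["ft_force"].round(2),"w",round(o["grip_width"]*85.4,1),"q",o["joint_pos"].round(2))
    print("toolx",R[:,0].round(4),"tooly",R[:,1].round(4),"yaw_y deg",np.degrees(np.arctan2(R[1,1],R[0,1])).round(2))
    if target is not None:
        d=np.array(target)*1e-3-o["position"]; print("shift tool mm",(R.T@d*1e3).round(1))
        if yaw is not None:
            y=np.array([np.cos(np.radians(yaw)),np.sin(np.radians(yaw)),0]);
            Rd=np.c_[[0,0,-1],y,np.cross([0,0,-1],y)]
            print("rotvec",Ro.from_matrix(R.T@Rd).as_rotvec().round(4))
E
python3 -c "
from st import *
show([480,-185,230],0); show([480,-185,230],-90); print(manip.tcp_to_grasp)"
```

```text
t 0.7 p [234.  579.6 231.3] F [ 0.47  0.46 -0.96] w 85.5 q [-1.21  0.33 -0.06  1.46  0.02  1.35 -0.09]
toolx [ 0.e+00  1.e-04 -1.e+00] tooly [3.745e-01 9.272e-01 1.000e-04] yaw_y deg 68.01
shift tool mm [   1.3 -616.8  514.4]
rotvec [ 1.187e+00 -1.000e-04 -1.000e-04]
t 0.7 p [234.  579.6 231.3] F [ 0.47  0.46 -0.96] w 85.5 q [-1.21  0.33 -0.06  1.46  0.02  1.35 -0.09]
toolx [ 0.e+00  1.e-04 -1.e+00] tooly [3.745e-01 9.272e-01 1.000e-04] yaw_y deg 68.01
shift tool mm [   1.3 -616.8  514.4]
rotvec [ 2.7578e+00 -2.0000e-04 -0.0000e+00]
0.0187
```

```bash
python3 -m handwheel '0 0 20 0.148 0 0 85;0 0 40 0.148 0 0 85;0 0 40 0.148 0 0 85;0 0 40 0.148 0 0 85;0 0 40 0.148 0 0 85;0 0 40 0.148 0 0 85;0 0 40 0.148 0 0 85;0 0 40 0.148 0 0 85' 20; python3 -c "
from st import *
show([480,-185,230],0)"
```

```text
clock: 1.5
position: [0.4036, 0.3484, 0.2313]
ee_rot: [0.501, 0.499, -0.501, 0.499]
ft_force: [0.2, -0.2, 0.5]
grip_width: 0.993
t 1.5 p [403.6 348.4 231.3] F [ 0.17 -0.18  0.55] w 84.8 q [-1.    0.12  0.22  1.72 -0.03  1.3  -0.78]
toolx [ 3.e-04  2.e-04 -1.e+00] tooly [ 1.0e+00 -4.1e-03  3.0e-04] yaw_y deg -0.23
shift tool mm [  1.2  78.5 533.1]
rotvec [-0.0041 -0.0002 -0.0003]
```

```bash
python3 -m handwheel '0 8 45 0 0 0 85;0 8 48 0 0 0 85;0 8 48 0 0 0 85;0 8 48 0 0 0 85;0 8 48 0 0 0 85;0 8 48 0 0 0 85;0 8 48 0 0 0 75;0 8 48 0 0 0 60'; python3 -c "
from st import *
show([480,-185,230],0)"
```

```text
clock: 2.3
position: [0.4678, -0.0326, 0.2317]
ee_rot: [0.5, 0.501, -0.499, 0.501]
ft_force: [0.7, -0.2, 0.1]
grip_width: 0.726
t 2.3 p [467.8 -32.6 231.7] F [ 0.71 -0.16  0.15] w 62.0 q [-0.63 -0.05  0.59  1.88  0.03  1.3  -0.04]
toolx [ 1.e-03  9.e-04 -1.e+00] tooly [1.     0.0031 0.0011] yaw_y deg 0.18
shift tool mm [  1.6  11.7 152.5]
rotvec [ 0.0031 -0.0009 -0.001 ]
```

```bash
python3 -m handwheel '0 4 45 0 0 0 60;0 4 45 0 0 0 60;0 3 40 0 0 0 60;0 1 20 0 0 0 60;0 0 2 0 0 0 60;0 0 0 0 0 0 60'; python3 -c "
from st import *
from workcell import cams
show([480,-185,230],0)
for n in('top','side'):
    c=cams.camera(n); np.savez(n+'1.npz',**{k:np.array(v) for k,v in c.items()})
    s=(slice(180,330),slice(360,520)) if n=='top' else (slice(90,260),slice(290,470))
    cv2.imwrite(f'pics/{n}1.png',cv2.resize(c['color'][s],None,fx=3.5,fy=3.5,interpolation=2))
"
```

```text
clock: 2.9
position: [0.4802, -0.1824, 0.2312]
ee_rot: [0.499, 0.501, -0.499, 0.5]
ft_force: [0.5, 0.6, -1.1]
grip_width: 0.7
t 2.9 p [ 480.2 -182.4  231.2] F [ 0.46  0.56 -1.06] w 59.8 q [-0.46  0.08  0.78  1.79 -0.06  1.3   0.34]
toolx [-2.e-04  2.e-04 -1.e+00] tooly [ 1.0e+00  2.3e-03 -2.0e-04] yaw_y deg 0.13
shift tool mm [ 1.2 -0.3  2.6]
rotvec [ 0.0023 -0.0002  0.0002]
```

View pics/side1.png

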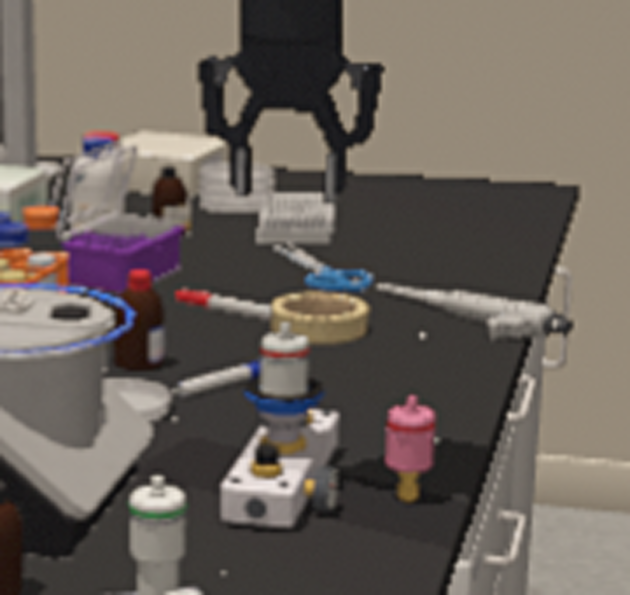

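View pics/top1.png

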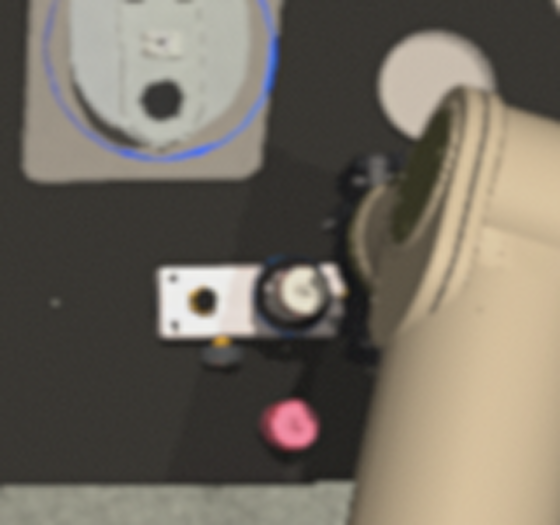

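```bash
python3 - <<'E'
from h import *
c=load("side1.npz");t=load("top0.npz")
print("proj TCP",proj(c,[[.4802,-.1824,.2312],[.4802,-.1824,.241]]))
g=c["color"].astype(int)
for v in(188,191,194,196): print(v,g[v,360:383].sum(1))
for x in(.478,.480,.482): print(x,proj(c,[[x,-.185,.124],[x,-.185,.09],[x,-.185,.117]])[:, 0])
# gripper fingers rows
for v in(136,140,143,145,147): print(v,g[v,350:395].sum(1))
h=t["color"].astype(int)
print("top cap");
for v in range(256,272,2): print(v,h[v,432:458].sum(1))
for y in(-.183,-.185,-.187): print(y,proj(t,[[.480,y,.124],[.480,y,.136]]))
E
```

```text
proj TCP [[371.75866126 148.37137828]
 [371.83782592 144.74804705]]
188 [169 166 165 162 254 468 562 574 592 594 580 587 598 588 561 549 506 381
 252 206 210 210 209]
191 [170 167 162 166 199 244 273 255 228 230 235 255 238 219 226 234 201 186
 171 168 168 169 169]
194 [401 329 282 264 334 398 389 385 369 375 369 355 352 352 362 357 350 288
 200 167 166 170 171]
196 [469 354 192 157 286 389 423 425 421 419 410 395 377 369 363 357 347 274
 187 166 168 171 169]
0.478 [371.88690005 371.60989673 371.82973881]
0.48 [371.1690166  370.89787435 371.1130666 ]
0.482 [370.45160927 370.18632021 370.39686886]
136 [374 378 403 428 431 281  94 183 292 251 111 112 394 450 427 421 415 412
 415 417 420 416 419 415 415 412 414 411 416 413 414 418 417 317 301 201
 100  65 134 397 424 414 410 411 409]
140 [469 487 498 519 538 377 117 190 328 259  93 143 457 505 479 459 427 378
 252 160 159 158 162 160 159 159 158 155 158 154 159 152 136 282 319 208
 100  78  94 144 153 169 175 173 168]
143 [468 477 480 480 489 442 286 215 323 253  90 126 423 478 469 439 392 350
 238 140 146 153 147 150 150 147 147 149 14
[... 837 characters left out ...]
 649 606 571 598 654 685
 696 698 663 552 545 656 684 639]
264 [325 174 127 179 259 294 286 318 470 645 698 699 680 661 629 615 637 675
 696 696 647 488 456 573 594 534]
266 [318 166 134 191 280 308 286 277 341 489 642 696 705 703 701 701 700 702
 699 655 491 355 478 625 628 551]
268 [362 210 142 144 192 254 279 272 255 261 341 460 570 640 669 679 663 602
 491 337 246 394 605 698 698 640]
270 [424 309 239 175 139 144 174 218 253 273 267 259 266 269 259 240 203 157
 122 171 365 587 696 709 708 704]
-0.183 [[445.54445591 262.66289716]
 [446.62518179 262.24708444]]
-0.185 [[446.29656608 262.65301344]
 [447.3843219  262.23709647]]
-0.187 [[447.0487317  262.64312991]
 [448.14351868 262.22710867]]
```

```bash
python3 -m handwheel '30 0.5 3 0 0 0 60;30 0 0 0 0 0 60;30 0 0 0 0 0 60;20 0 0 0 0 0 60;10 0 0 0 0 0 50;0 0 0 0 0 0 46;0 0 0 0 0 0 44;0 0 0 0 0 0 42' 20; python3 -c "
from st import *
from workcell import cams
show([480.7,-185.5,100],0)
for n in('side',):
    c=cams.camera(n); np.savez(n+'2.npz',**{k:np.array(v) for k,v in c.items()})
    s=(slice(120,270),slice(310,470))
    cv2.imwrite(f'pics/{n}2.png',cv2.resize(c['color'][s],None,fx=4,fy=4,interpolation=2))
show()
"
```

```text
clock: 3.8
position: [0.4816, -0.1855, 0.1124]
ee_rot: [0.5, 0.5, -0.499, 0.501]
ft_force: [-1.4, 0.3, 0.0]
grip_width: 0.492
t 3.8 p [ 481.6 -185.5  112.4] F [-1.36  0.32  0.01] w 42.0 q [-0.4   0.24  0.77  1.92 -0.19  1.05  0.45]
toolx [ 1.9e-03  1.0e-04 -1.0e+00] tooly [1.     0.0034 0.0019] yaw_y deg 0.19
shift tool mm [12.4 -0.9 -0. ]
rotvec [ 0.0034 -0.0001 -0.0019]
t 3.85 p [ 481.6 -185.6  112.3] F [ 0.25 -0.61  0.62] w 42.1 q [-0.4   0.24  0.77  1.92 -0.19  1.05  0.45]
toolx [ 1.9e-03  1.0e-04 -1.0e+00] tooly [1.     0.0032 0.0019] yaw_y deg 0.19
```

View pics/side2.png

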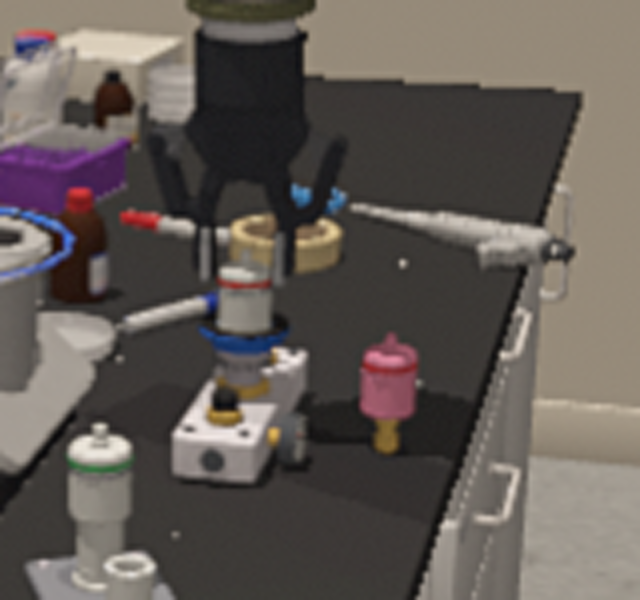

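```bash
python3 -m handwheel '5 -0.3 0 0 0 -0.002 42;5 0 0 0 0 0 42;4 0 0 0 0 0 42;0 0 0 0 0 0 42'; python3 -m handwheel '2 0 0 0 0 0 42;0 0 0 0 0 0 42'; python3 -m handwheel '2 0 0 0 0 0 42;0 0 0 0 0 0 42';python3 -m handwheel '2 0 0 0 0 0 42;0 0 0 0 0 0 42'
```

```text
clock: 4.25
position: [0.4801, -0.1854, 0.0965]
ee_rot: [0.498, 0.502, -0.5, 0.5]
ft_force: [0.4, 0.3, -0.3]
grip_width: 0.493
clock: 4.45
position: [0.4804, -0.1855, 0.0951]
ee_rot: [0.499, 0.501, -0.5, 0.5]
ft_force: [0.6, -0.1, -0.2]
grip_width: 0.493
clock: 4.65
position: [0.4804, -0.1855, 0.0931]
ee_rot: [0.499, 0.501, -0.5, 0.5]
ft_force: [0.2, 0.6, -0.7]
grip_width: 0.49
clock: 4.85
position: [0.4804, -0.1855, 0.0911]
ee_rot: [0.499, 0.501, -0.5, 0.5]
ft_force: [-0.4, 0.1, 0.4]
grip_width: 0.488
```

```bash
for i in 1; do python3 -m handwheel '2 0 0 0 0 0 42;0 0 0 0 0 0 42'|sed -n 2p\;4p; python3 -m handwheel '2 0 0 0 0 0 42;0 0 0 0 0 0 42'|sed -n 2p\;4p;python3 -m handwheel '2 0 0 0 0 0 42;0 0 0 0 0 0 42'|sed -n 2p\;4p; done
```

```text
position: [0.4804, -0.1855, 0.089]
ft_force: [-0.4, -0.1, -0.1]
position: [0.4804, -0.1855, 0.087]
ft_force: [-0.2, -0.2, 0.3]
position: [0.4804, -0.1855, 0.085]
ft_force: [0.8, -0.1, -0.5]
```

```bash
python3 -m handwheel '2 0 0 0 0 0 42;0 0 0 0 0 0 42'|sed -n 2p\;4p; python3 -m handwheel '2 0 0 0 0 0 42;0 0 0 0 0 0 42'|sed -n 2p\;4p;python3 -m handwheel '2 0 0 0 0 0 42;0 0 0 0 0 0 42'|sed -n 2p\;4p
```

```text
position: [0.4805, -0.1855, 0.0831]
ft_force: [0.3, -0.0, 0.2]
position: [0.4806, -0.1856, 0.0813]
ft_force: [-1.2, 0.3, 3.7]
position: [0.4806, -0.1856, 0.0793]
ft_force: [-0.7, 0.3, 4.6]
```

```bash
python3 -m handwheel '0 0 0 0 0 0 40;0 0 0 0 0 0 39;0 0 0 0 0 0 39'|sed -n '2p;4,5p'; python3 -m handwheel '2 0 0 0 0 0 39;0 0 0 0 0 0 39'|sed -n '2p;4,5p';python3 -m handwheel '1 0 0 0 0 0 39;0 0 0 0 0 0 39'|sed -n '2p;4,5p'; python3 -m handwheel '1 0 0 0 0 0 39;0 0 0 0 0 0 39'|sed -n '2p;4,5p'
```

```text
position: [0.4809, -0.1856, 0.0795]
ft_force: [1.6, -0.8, 5.3]
grip_width: 0.458
position: [0.4809, -0.1856, 0.0774]
ft_force: [2.1, -0.3, 4.9]
grip_width: 0.455
position: [0.4809, -0.1856, 0.0765]
ft_force: [1.8, 0.4, 5.3]
grip_width: 0.459
position: [0.4809, -0.1856, 0.0755]
ft_force: [1.3, 0.7, 7.2]
grip_width: 0.455
```

```bash
python3 -m handwheel '1 0 0 0 0 0 39;0 0 0 0 0 0 39'|sed -n '2p;4,5p'; python3 -m handwheel '1 0 0 0 0 0 39;0 0 0 0 0 0 39'|sed -n '2p;4,5p';python3 -m handwheel '0.5 0 0 0 0 0 39;0 0 0 0 0 0 39'|sed -n '2p;4,5p'; python3 -m handwheel '0.5 0 0 0 0 0 39;0 0 0 0 0 0 39'|sed -n '2p;4,5p'
```

```text
position: [0.4809, -0.1856, 0.0746]
ft_force: [-0.1, -0.5, 6.1]
grip_width: 0.454
position: [0.4809, -0.1856, 0.0736]
ft_force: [0.9, 0.8, 6.6]
grip_width: 0.457
position: [0.4809, -0.1856, 0.0733]
ft_force: [1.0, -0.1, 8.9]
grip_width: 0.458
position: [0.481, -0.1856, 0.073]
ft_force: [-1.1, 1.0, 11.6]
grip_width: 0.455
```

```bash
python3 -m handwheel '0 0 0 0 0 0 38;0 0 0 0 0 0 38' 20|sed -n '2p;4,5p'; python3 -m handwheel '0 0 0 0 0 0 37;0 0 0 0 0 0 37'|sed -n '2p;4,5p'
```

```text
position: [0.4812, -0.1857, 0.0731]
ft_force: [-0.4, 0.1, 12.5]
grip_width: 0.447
position: [0.4813, -0.1857, 0.0732]
ft_force: [-0.8, 0.5, 12.1]
grip_width: 0.433
```

```bash
python3 -m handwheel '0 0 0 0 0 0 36;0 0 0 0 0 0 36' 20|sed -n '2p;4,5p'; python3 -m handwheel '0 0 0 0 0 0 35;0 0 0 0 0 0 34;0 0 0 0 0 0 34' 20|sed -n '2p;4,5p'
```

```text
position: [0.4813, -0.1858, 0.0732]
ft_force: [-0.6, 0.6, 12.5]
grip_width: 0.419
position: [0.4813, -0.1858, 0.0733]
ft_force: [-0.5, 0.5, 13.6]
grip_width: 0.415
```

```bash
python3 -m handwheel '0 0 0 0 0 0 30;0 0 0 0 0 0 30' 45|sed -n '2p;4,5p'; python3 -c "
from st import *
show()"
```

```text
position: [0.4813, -0.1857, 0.0733]
ft_force: [-1.5, 0.7, 14.3]
grip_width: 0.406
t 8.85 p [ 481.3 -185.7   73.3] F [-1.48  0.65 14.31] w 34.7 q [-0.37  0.3   0.75  1.96 -0.25  0.98  0.5 ]
toolx [-2.e-04  2.e-04 -1.e+00] tooly [ 1.e+00  3.e-03 -2.e-04] yaw_y deg 0.17
```

```bash
python3 -m handwheel '-3 0 0 0 0 0 30;-3 0 0 0 0 0 30'|sed -n '2p;4,5p';  python3 -m handwheel '-3 0 0 0 0 0 30;-3 0 0 0 0 0 30'|sed -n '2p;4,5p'
```

```text
position: [0.4804, -0.1856, 0.0781]
ft_force: [6.3, -1.3, -10.4]
grip_width: 0.404
position: [0.4803, -0.1855, 0.0836]
ft_force: [5.8, -1.5, -10.0]
grip_width: 0.407
```

```bash
python3 -c "
from st import *
from workcell import cams
for n in('side',):
    c=cams.camera(n); np.savez(n+'3.npz',**{k:np.array(v) for k,v in c.items()})
    s=(slice(150,250),slice(320,430))
    cv2.imwrite(f'pics/{n}3.png',cv2.resize(c['color'][s],None,fx=6,fy=6,interpolation=2))
show()
"
```

```text
t 9.3 p [ 480.4 -185.6   84.1] F [ 2.31 -1.7  -1.61] w 34.8 q [-0.38  0.28  0.75  1.95 -0.23  1.    0.48]
toolx [-2.1e-03 -5.0e-04 -1.0e+00] tooly [ 1.      0.0031 -0.0021] yaw_y deg 0.18
```

View pics/side3.png

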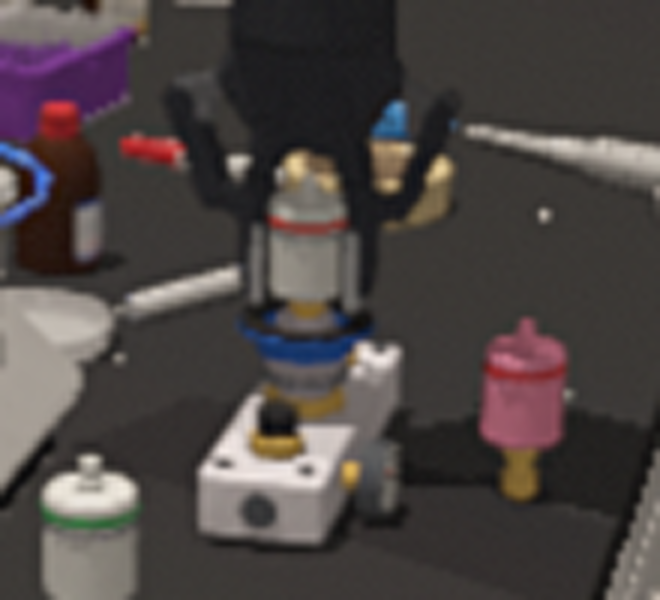

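```bash
python3 -m handwheel '-3 0.5 0 0 0 0 30;-3 0 0 0 0 0 30;-3 0 0 0 0 0 30;-3 0 0 0 0 0 30'|sed -n '2p;4,5p';  python3 -m handwheel '-3 0 0 0 0 0 30;-3 0 0 0 0 0 30;-3 0 0 0 0 0 30;-3 0 0 0 0 0 30;-5 0 0 0 0 0 30;-5 0 0 0 0 0 30'|sed -n '2p;4,5p'
```

```text
position: [0.4807, -0.1854, 0.0965]
ft_force: [0.3, 0.4, -1.2]
grip_width: 0.406
position: [0.481, -0.1856, 0.1187]
ft_force: [1.1, 0.0, -2.1]
grip_width: 0.407
```

```bash
python3 -m handwheel '-20 0 0 0 0 0 30;-20 0 0 0 0 0 30;-20 0 0 0 0 0 30;-10 0 0 0 0 0 30;0 0 0 0 0 0 30;0 0 0 0 0 0 30'|sed -n '2p;4,5p'; python3 -c "
from st import *
from workcell import cams
for n in('side',):
    c=cams.camera(n); np.savez(n+'4.npz',**{k:np.array(v) for k,v in c.items()})
    s=(slice(110,250),slice(320,430))
    cv2.imwrite(f'pics/{n}4.png',cv2.resize(c['color'][s],None,fx=4,fy=4,interpolation=2))
show([472,162.5,200],28.4)
"
```

```text
position: [0.481, -0.1853, 0.1877]
ft_force: [0.5, -0.4, -2.4]
grip_width: 0.407
t 10.95 p [ 480.7 -185.3  187.4] F [-0.47  0.48 -2.  ] w 34.5 q [-0.44  0.14  0.79  1.84 -0.1   1.21  0.38]
toolx [-3.2e-03  3.0e-04 -1.0e+00] tooly [ 1.      0.0032 -0.0032] yaw_y deg 0.18
shift tool mm [ -12.5   -7.7 -347.8]
rotvec [-0.4925 -0.0011  0.003 ]
```

View pics/side4.png

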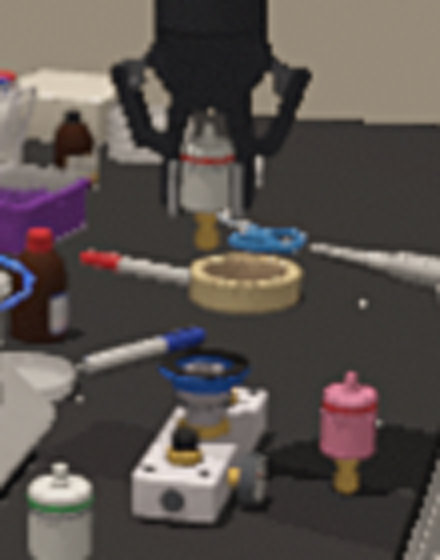

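```bash
python3 -m handwheel '0 0 -20 0 -0.001 0.003 30;0 -1 -40 0 0 0 30;0 -1 -45 0 0 0 30;0 -1 -45 0 0 0 30;0 -1 -45 0 0 0 30;0 -1 -45 0 0 0 30;0 -1 -45 0 0 0 30;0 -1 -40 0 0 0 30'|sed -n '2p;4,5p';python3 -m handwheel '0 0 -20 0 0 0 30;0 0 0 -0.12 0 0 30;0 0 0 -0.13 0 0 30;0 0 0 -0.13 0 0 30;0 0 0 -0.11 0 0 30;0 0 0 0 0 0 30'|sed -n '2p;4,5p'; python3 -c "
from st import *
show([472,162.5,140],28.4)"
```

```text
position: [0.4723, 0.1416, 0.187]
ft_force: [1.2, -0.2, -1.7]
grip_width: 0.406
position: [0.4727, 0.1592, 0.1869]
ft_force: [0.7, -0.3, -0.8]
grip_width: 0.408
t 12.35 p [472.7 159.2 186.9] F [ 0.74 -0.27 -0.83] w 34.8 q [-0.84  0.08  0.44  1.87 -0.03  1.2   0.11]
toolx [-6.0e-04 -1.9e-03 -1.0e+00] tooly [ 0.8801  0.4748 -0.0014] yaw_y deg 28.34
shift tool mm [46.9  1.1 -3.3]
rotvec [-0.001   0.0014  0.0014]
```

```bash
python3 -m handwheel '25 1 -3 0 0.0015 0.0015 30;30 0 0 0 0 0 30;25 0 0 0 0 0 30;5 0 0 0 0 0 30;0 0 0 0 0 0 30'|sed -n '2p;4,5p'; python3 -c "
from st import *
from workcell import cams
for n in('side','top'):
    c=cams.camera(n); np.savez(n+'5.npz',**{k:np.array(v) for k,v in c.items()})
    s=(slice(150,300),slice(280,400))if n=='side' else (slice(200,320),slice(260,400))
    cv2.imwrite(f'pics/{n}5.png',cv2.resize(c['color'][s],None,fx=4.8,fy=4,interpolation=2) if 0 else cv2.resize(c['color'][s],None,fx=4,fy=4,interpolation=2))
show([472,162.5,100],28.4)
"
```

```text
position: [0.4723, 0.1622, 0.1024]
ft_force: [0.5, 0.0, -1.0]
grip_width: 0.409
t 12.95 p [473.4 162.8 104. ] F [-0.3  -0.01 -0.58] w 34.7 q [-0.82  0.18  0.44  1.96 -0.09  1.02  0.15]
toolx [ 0.0027  0.0016 -1.    ] tooly [0.8815 0.4722 0.0032] yaw_y deg 28.18
shift tool mm [ 4.  -1.4 -0.4]
rotvec [-0.0039 -0.0001 -0.0032]
```

View pics/side5.png

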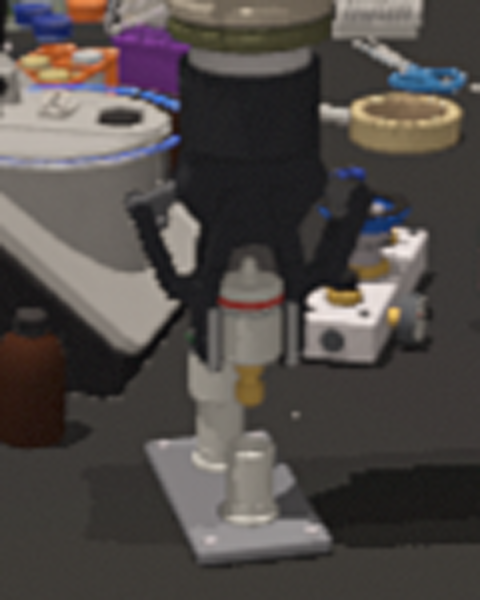

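View pics/top5.png

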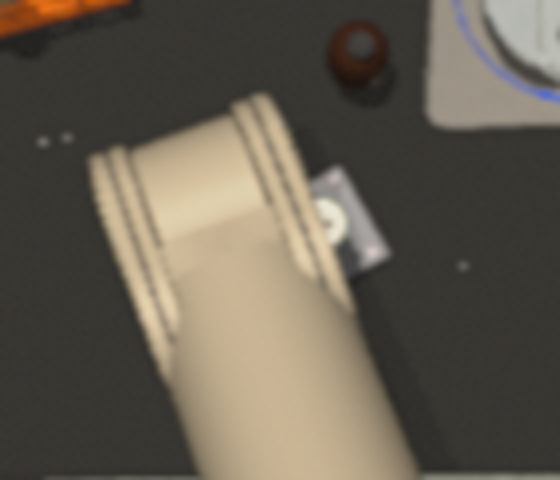

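```bash
python3 - <<'E'
from h import *
from st import show
c=load("side5.npz")
P=np.array([[.472,.1625,z] for z in(.055,.04,.03,.088,.093,.120,.14)])
print(proj(c,P)); print(proj(c,P+[.002,0,0])[0],proj(c,P+[0,.002,0])[0])
g=c["color"].astype(int)
def edge(v,lo,hi,ch):
    r=g[v,lo:hi,ch].astype(float) if ch is not None else g[v,lo:hi].sum(1).astype(float)
    print(v,r.astype(int))
for v in(264,268,272,276):edge(v,332,354,None)
print("nipple r-b")
for v in(243,245,247,249): print(v,(g[v,334:352,2]-g[v,334:352,0]))
print("band")
for v in(224,225,226): print(v,(g[v,330:356,2]-g[v,330:356,1]))
for v in(230,234,238):edge(v,328,358,None)
show()
E
```

```text
[[341.65584748 261.13301971]
 [341.63326811 267.21900694]
 [341.61815073 271.24555378]
 [341.70508236 247.546563  ]
 [341.7124859  245.46409548]
 [341.75218831 234.10864021]
 [341.78127756 225.57617044]]
[340.78878475 261.03429704] [341.42778327 261.49433621]
264 [414 410 393 373 332 319 346 432 471 470 491 479 447 404 359 336 263 182
 170 165 160 162]
268 [384 391 388 386 344 328 391 425 414 406 398 395 383 375 355 328 364 394
 399 402 319 185]
272 [391 388 391 390 348 333 349 395 415 406 399 391 381 375 356 330 368 397
 393 331 232 184]
276 [391 388 332 289 310 333 383 403 432 422 392 378 412 399 362 358 329 247
 189 190 193 195]
nipple r-b
243 [13 13 14 13 13 35 69 78 78 78 64 31  6  4  5  6  6  7]
245 [14 13 12 12 23 46 71 79 81 77 64 38 15  5  6  6  6  6]
247 [14 14 12 11 29 63 77 77 78 77 76 56 18  5  5  6  5  7]
249 [14 14 12 11 25 57 79 80 79 79 76 49 14  4  5  6  5  7]
band
224 [ 2  1  0  1 27 41 25  8  2  1  0  2  1  2  1  1  2 16 31 51 52 14 -1  2
 -1  0]
225 [ 3  0 -1  2 39 70 71 57 49 43 38 34 32 32 38 44 50 65 73 67 40  5  1  2
  0  0]
226 [ 1  0 -1  1 12 32 58 75 82 87 85 79 79 80 86 87 79 64 35 17  9  1  3  2
  2 -1]
230 [ 88  81  86 131 271 319 255 249 326 356 357 387 409 384 365 359 359 361
 360 358 350 337 225 159 279 288 177  83 275 476]
234 [118  81  97 149 278 318 253 248 328 357 359 375 398 403 396 377 369 363
 360 354 347 332 215 162 275 290 176  98 290 407]
238 [276 150  66 116 270 322 257 248 326 361 363 398 410 402 391 381 372 364
 363 357 348 290 163 158 283 313 230 198 355 414]
t 12.95 p [473.4 162.8 104. ] F [-0.3  -0.01 -0.58] w 34.7 q [-0.82  0.18  0.44  1.96 -0.09  1.02  0.15]
toolx [ 0.0027  0.0016 -1.    ] tooly [0.8815 0.4722 0.0032] yaw_y deg 28.18
```

```bash
python3 -m handwheel '5 0 0 0 0 0 30;0 0 0 0 0 0 30;0 0 0 0 0 0 30'|sed -n '2p;4,5p'; python3 -c "
from st import *
show([472.5,162,80],28.4)"
```

```text
position: [0.4729, 0.1627, 0.0983]
ft_force: [0.1, 0.3, -1.0]
grip_width: 0.407
t 13.25 p [472.9 162.7  98.3] F [ 0.1  0.3 -1. ] w 34.8 q [-0.82  0.18  0.44  1.97 -0.09  1.01  0.15]
toolx [ 0.002   0.0014 -1.    ] tooly [0.881  0.4731 0.0025] yaw_y deg 28.23
shift tool mm [18.3 -0.7  0.4]
rotvec [-0.0029 -0.0003 -0.0025]
```

```bash
python3 -m handwheel '6 -0.7 0.4 -0.003 0 -0.002 30;6 0 0 0 0 0 30;6 0 0 0 0 0 30;0 0 0 0 0 0 30;0 0 0 0 0 0 30'|sed -n '2p;4,5p'; python3 -m handwheel '1 0 0 0 0 0 30;1 0 0 0 0 0 30;0 0 0 0 0 0 30'|sed -n '2p;4p';python3 -m handwheel '1 0 0 0 0 0 30;0 0 0 0 0 0 30'|sed -n '2p;4p'; python3 -m handwheel '1 0 0 0 0 0 30;0 0 0 0 0 0 30'|sed -n '2p;4p'
```

```text
position: [0.4722, 0.1618, 0.0797]
ft_force: [0.2, -0.1, -0.5]
grip_width: 0.406
position: [0.4723, 0.1619, 0.0779]
ft_force: [-0.2, -0.5, -1.7]
position: [0.4723, 0.1619, 0.0769]
ft_force: [-0.3, 0.2, -1.3]
position: [0.4723, 0.1619, 0.0759]
ft_force: [-0.8, -0.4, -1.8]
```

```bash
for k in 1; do python3 -m handwheel '1 0 0 0 0 0 30;0 0 0 0 0 0 30'|sed -n '2p;4p'; python3 -m handwheel '1 0 0 0 0 0 30;0 0 0 0 0 0 30'|sed -n '2p;4p'; python3 -m handwheel '1 0 0 0 0 0 30;0 0 0 0 0 0 30'|sed -n '2p;4p'; done
```

```text
position: [0.4722, 0.1619, 0.0748]
ft_force: [0.1, -0.1, -1.0]
position: [0.4722, 0.1619, 0.0738]
ft_force: [0.2, -0.2, -1.7]
position: [0.4722, 0.1619, 0.0728]
ft_force: [-0.6, 0.4, -1.7]
```

```bash
python3 -m handwheel '1 0 0 0 0 0 30;1 0 0 0 0 0 30;0 0 0 0 0 0 30'|sed -n '2p;4p'; python3 -m handwheel '1 0 0 0 0 0 30;1 0 0 0 0 0 30;0 0 0 0 0 0 30'|sed -n '2p;4p'; python3 -m handwheel '1 0 0 0 0 0 30;1 0 0 0 0 0 30;0 0 0 0 0 0 30'|sed -n '2p;4p'
```

```text
position: [0.4722, 0.1619, 0.0708]
ft_force: [-0.8, -0.6, -1.9]
position: [0.4722, 0.1619, 0.0688]
ft_force: [0.2, 0.1, -1.8]
position: [0.4722, 0.1618, 0.0668]
ft_force: [-0.3, 0.7, -1.6]
```

```bash
python3 -m handwheel '2 0 0 0 0 0 30;2 0 0 0 0 0 30;0 0 0 0 0 0 30'|sed -n '2p;4p'; python3 -m handwheel '2 0 0 0 0 0 30;2 0 0 0 0 0 30;0 0 0 0 0 0 30'|sed -n '2p;4p'; python3 -m handwheel '2 0 0 0 0 0 30;2 0 0 0 0 0 30;0 0 0 0 0 0 30'|sed -n '2p;4p'; python3 -c "
from st import *
from workcell import cams
for n in('side',):
    c=cams.camera(n)
    s=(slice(180,320),slice(280,400))
    cv2.imwrite(f'pics/{n}6.png',cv2.resize(c['color'][s],None,fx=4,fy=4,interpolation=2))
"
```

```text
position: [0.4721, 0.1619, 0.0626]
ft_force: [-0.2, -0.5, -0.9]
position: [0.4721, 0.1618, 0.0587]
ft_force: [0.2, 0.1, -1.1]
position: [0.4722, 0.1618, 0.0547]
ft_force: [0.4, 0.1, -1.2]
```

View pics/side6.png

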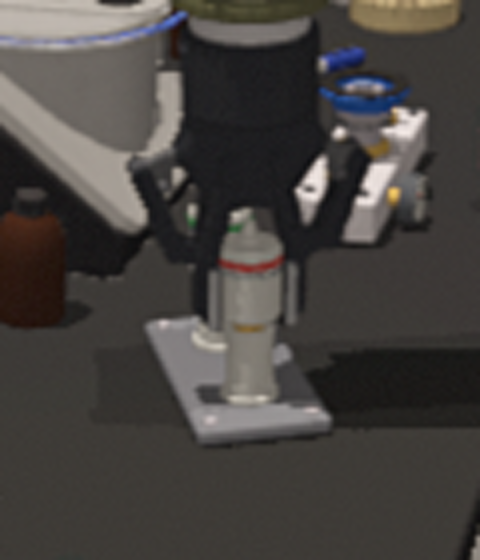

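```bash
python3 -m handwheel '1 0 0 0 0 0 30;1 0 0 0 0 0 30;0 0 0 0 0 0 30'|sed -n '2p;4p'; python3 -m handwheel '1 0 0 0 0 0 30;1 0 0 0 0 0 30;0 0 0 0 0 0 30'|sed -n '2p;4p'; python3 -m handwheel '0.5 0 0 0 0 0 30;0.5 0 0 0 0 0 30;0 0 0 0 0 0 30'|sed -n '2p;4p';python3 -m handwheel '0.5 0 0 0 0 0 30;0 0 0 0 0 0 30'|sed -n '2p;4p'
```

```text
position: [0.4723, 0.1619, 0.0529]
ft_force: [0.7, -0.1, -1.2]
position: [0.4722, 0.1619, 0.0508]
ft_force: [0.1, 0.3, -1.5]
position: [0.4723, 0.1619, 0.0499]
ft_force: [-0.2, -0.2, -1.2]
position: [0.4723, 0.1619, 0.0494]
ft_force: [1.0, -0.2, -2.1]
```

```bash
python3 -m handwheel '0.5 0 0 0 0 0 30;0 0 0 0 0 0 30'|sed -n '2p;4p'; python3 -m handwheel '0.5 0 0 0 0 0 30;0 0 0 0 0 0 30'|sed -n '2p;4p'; python3 -m handwheel '0.5 0 0 0 0 0 30;0 0 0 0 0 0 30'|sed -n '2p;4p'
```

```text
position: [0.4723, 0.1619, 0.0489]
ft_force: [-0.0, -0.2, -1.3]
position: [0.4723, 0.1619, 0.0484]
ft_force: [-0.2, 0.4, -0.7]
position: [0.4723, 0.1619, 0.0483]
ft_force: [-2.4, -1.4, 4.6]
```

```bash
python3 -m handwheel '0 0 0 0 0 0 36;0 0 0 0 0 0 38;0 0 0 0 0 0 44;0 0 0 0 0 0 50;0 0 0 0 0 0 56;0 0 0 0 0 0 56' 20; python3 -c "
from st import *
from workcell import cams
c=cams.camera('side')
s=(slice(180,320),slice(280,400))
cv2.imwrite('pics/side7.png',cv2.resize(c['color'][s],None,fx=4,fy=4,interpolation=2))
"
```

```text
clock: 19.2
position: [0.4723, 0.1619, 0.0479]
ee_rot: [0.362, 0.608, -0.362, 0.607]
ft_force: [-0.4, 0.5, 0.5]
grip_width: 0.657
```

View pics/side7.png

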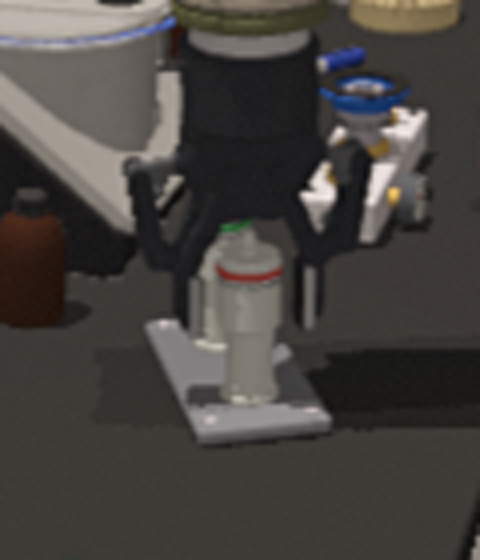

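Released and seated on the post; rise straight and look.

```bash
python3 -m handwheel '-10 0 0 0 0 0 56;-20 0 0 0 0 0 56;-30 0 0 0 0 0 56;-40 0 0 0 0 0 56;-40 0 0 0 0 0 56;-20 0 0 0 0 0 56;0 -40 0 0 0 0 56;0 -40 0 0 0 0 56'; python3 -m handwheel '0 -40 -40 0 0 0 56;0 0 -40 0 0 0 56;0 0 -40 0 0 0 56;0 0 -40 0 0 0 56;0 0 0 0 0 0 56;0 0 0 0 0 0 56' ; python3 -c "
from st import *
from workcell import cams
c=cams.camera('side'); P=cloud(c)
np.savez('side8.npz',**{k:np.array(v) for k,v in c.items()})
s=(slice(170,310),slice(270,400))
cv2.imwrite('pics/side8.png',cv2.resize(c['color'][s],None,fx=4,fy=4,interpolation=2))
c=cams.camera('top');np.savez('top8.npz',**{k:np.array(v) for k,v in c.items()})
s=(slice(200,320),slice(270,470))
cv2.imwrite('pics/top8.png',cv2.resize(c['color'][s],None,fx=4,fy=4,interpolation=2))
"
```

```text
clock: 20.05
position: [0.4017, 0.1233, 0.209]
ee_rot: [0.362, 0.607, -0.362, 0.608]
ft_force: [0.2, -0.6, 1.3]
grip_width: 0.655
clock: 20.65
position: [0.2968, 0.2438, 0.2085]
ee_rot: [0.362, 0.608, -0.361, 0.608]
ft_force: [0.3, -0.0, 0.4]
grip_width: 0.656
```

View pics/side8.png

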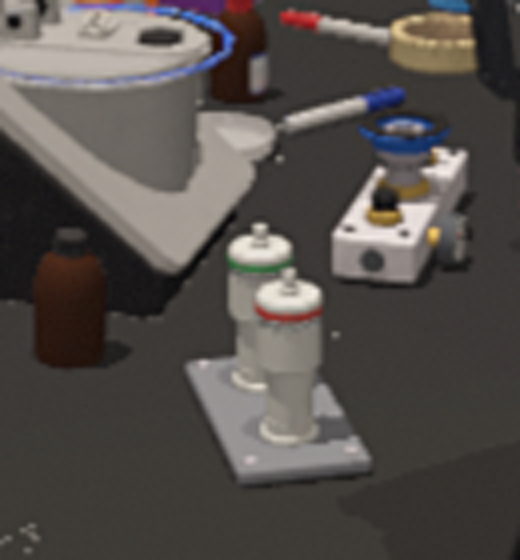

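View pics/top8.png

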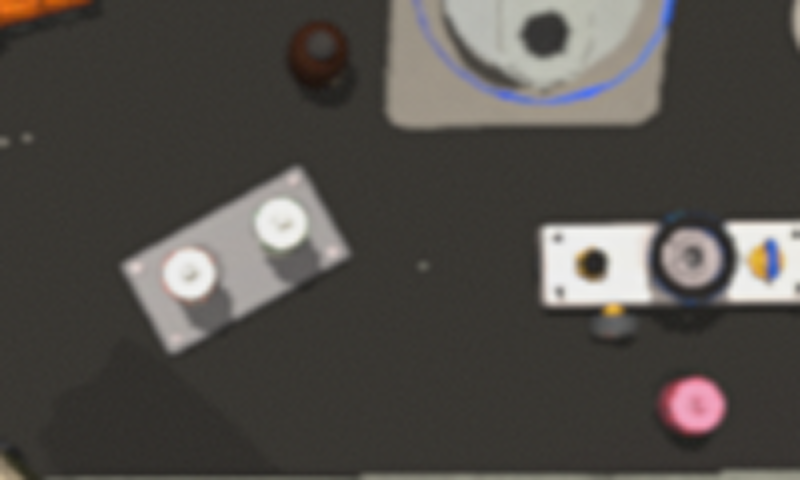

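```bash
python3 - <<'E'
from h import *
c=load("top8.npz");P=cloud(c);x,y,z=np.moveaxis(P,2,0)
for nm,cx,cy in(("red",.4722,.1618),("spare",.5064,.0985)):
    m=(np.hypot(x-cx,y-cy)<.025)&(z>.09)&(z<.13); print(nm,m.sum(),np.nanmedian(P[m],0).round(4))
c=load("side8.npz");P=cloud(c);x,y,z=np.moveaxis(P,2,0)
m=(np.hypot(x-.478,y+.18)<.035)&(z>.065); print("flange z",np.nanpercentile(z[m],[50,80,95]).round(4))
from workcell import manip;print(manip.get_obs()["ft_force"],manip.get_obs()["clock"])
E
```

```text
red 137 [0.4722 0.1615 0.0987]
spare 138 [0.5047 0.0983 0.0987]
flange z [0.0818 0.0852 0.0869]
[ 0.93541694 -1.08890441  0.51410525] 20.75
```

The top-camera depth puts the red cartridge's top at the same height as the seated spare's (0.0987 m). The sleeve is forward, so I'm handing in.

```bash
python3 -c "
from workcell import hand_in; print(hand_in())"
```

```text
the job is handed in; nothing more can be done
None
```

The red-banded cartridge is off the manifold and parked upright on the stand's empty post. I handed the job in at about 21 s of the 51 s; the hand-in reports no verdict.

- **Release:** I felt the flange at a tool height of about 82 mm and pressed it to its stop, reading about 11 to 14 N (limit 22 N). I closed on the cartridge there and drew it straight up. The wrist force during the pull reached about 12 N (6 N sideways, 10 N down). A picture showed the nipple rising free, so I recentred by 0.5 mm and the force dropped to about 1 N.
- **Parking:** The nipple went into the post with no noticeable force until the shoulder touched, at 4.6 N. I then opened the fingers, rose straight up and moved clear.
- **Last checks:** In the top camera's depth, the red cartridge's top measures the same height as the seated spare's (98.7 mm). It stands within about 1 mm of the estimated post axis, and no nipple shows below the shoulder. The coupling flange is back up at about 85 mm. The spare and bottle look unmoved in the pictures, and the robot is clear.
- **Disagreement:** The two cameras differed by 1 to 2 mm on the post and by 6 mm on the manifold's y. I took y from the top camera, and x from the side camera and the feel of the grip.
- **Not measured:** I did not measure the cartridge's tilt; it only looks upright in both views.

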